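# Lock the glass tray rail and snap its cap on

## Task

Secure the glass tray: push its steel retaining rail fully home, then swing the fork latch round until it stands fully home astride the stud, and last take the loose black snap cap, set it on the stud and press it down until it clicks, going on after the force drops until it is fully down. Finish while still gripping the cap and pressing it firmly down on the stud: do not let go. Leave the glasses where they stand.

Things in the scene. Friction and masses are not known exactly. Their poses are not given: they have to be found in the camera images.
- tray: Wooden glass tray fixed to the counter, board 235 x 340 x 8 mm (x -32 to 203, y -140 to 200 mm). Origin on the counter, z up; the rail slides along the tray's y axis (x = 0). The rail's bar (10 mm round steel, x = 60 mm, 44 mm above the counter) is fixed to the sliding carriage. Three upside-down shot glasses stand behind it (x 95 to 190 mm).
- rail (a joint): Slide of the steel carriage with the retaining bar: 0 m = fully home, grows to 0.060 as the carriage stands out towards the tray's +y. Stays where it is left; about 4 N to move; hard stop at 0.
- push_face (a point): Centre of the outer face of the carriage's upright steel end plate, 40 mm above the counter; moves with the slide. The face is 50 mm wide (tray x -25 to 25 mm) and reaches from 9 to 50 mm above the counter, looks to the tray's +y and is pushed towards the tray's -y; it is free on that side. Plate 8 mm thick.
- latch (a joint): Hinge (vertical pin on the carriage) of the flat aluminium fork latch: 0 rad = fully home (arm along the tray's -y from the pivot, fork astride the stud when the rail is home), grows to 0.95 as the fork swings out to the tray's -x. It locks anticlockwise seen from above, the post going to the tray's +x. Stays where left; about 0.08 N m, 2 N at the post; hard stop at 0.
- latch_pivot (a point): Top of the latch's pivot pin, 20 mm above the counter, on the tray's y axis; moves with the slide (30 mm on the +y side of the tray origin when the rail is home, 105 mm from the stud).
- latch_post (a point): Top centre of the upright round steel post on the latch arm: 12 mm diameter, from 18 to 58 mm above the counter, 40 mm from the pivot towards the fork. Can be pushed from the tray's -x side or pinched. The fork's flat arm lies 13 to 19 mm above the counter, two small lugs at its tips reach to 26 mm and block the cap unless the latch is home.
- stud_top (a point): Centre of the flat top of the fixed upright steel stud, 55 mm above the counter, 20 mm diameter with chamfered top, at tray x = 0, y = -75 mm. Four small spring balls bulge from its side to 31 mm diameter, 30 mm above the counter. z up.
- cap: Loose black plastic snap cap standing mouth down on the counter: ribbed cylinder 40 mm diameter, 40 mm high, 50 g. Origin at the centre of its mouth rim (underside), z up towards the closed top. Mouth 25 mm diameter (inner lip 3 mm high), above it a 33 mm bore 34 mm deep from the rim. Fully down on the stud its rim is 21 mm and its top 61 mm above the counter.
- cap_seat (a point): Centre of the ceiling of the cap's bore, 34 mm above its rim; meets stud_top when the cap is fully down.
- stud: The stud; origin on its axis, on the board, 8 mm above the counter. As the cap is pushed on, its lip meets the balls when the rim is about 15 mm above its final height; the resistance rises to about 10 N, drops with a click some 5 mm farther down (the balls even draw the cap down), and the cap then goes on easily until its ceiling stops on the stud top.
- shot0: Upside-down shot glass on the tray, 46 mm diameter, 60 mm high; origin at the centre of its underside. To be left alone.
- shot1: Another such shot glass, to be left alone.
- shot2: Another such shot glass, to be left alone.
- tumbler: Upside-down glass tumbler on the counter at the robot's right, 76 mm diameter, 88 mm high; origin at the centre of its underside. To be left alone.
Mind the look-alikes: they are no part of the job. Leave any blue, brown or orange look-alike of the cap alone.

How it is judged:
By the outcome, as a careful person would: the job done as asked, in the order asked, and still so for the second after the job is handed in, while the arm keeps its last pose, push and grip.
It also fails if it takes over 58 s, if anything falls off the work surface, if the arm or the gripper's body presses on something with over 40 N, if the wrist force passes 120 N, or if a joint passes its speed limit or range.

## Robot

A 6-joint arm with a two-finger parallel gripper is mounted at the origin on the work surface. World frame = base frame: x ahead of the robot, y to its left, z up, the work surface at z = 0. Lengths are in mm, angles in rad, forces in N, time in s.
With the tool pointing down it reaches from about 350 to 975 mm from the base axis. Payload 7.1 kg.
Tool frame: the origin (TCP) lies between the finger pads; the fingertips stand 19 mm ahead of it and the grasp point (between the pads) is the TCP (ctrl.tcp_to_tips is the distance from the TCP to the fingertips, in mm); z points along the fingers, y is the line along which they close (so a half turn about z gives the same grasp; the last joint's range is limited). The gripper opens to 88 mm and grips with 3 to 60 N. Pads are 20 mm wide; open, the fingers measure 115 mm over their backs; the gripper's body (75 mm by 178 mm) begins 61 mm behind the grasp point.
Start: joints at [1.117, 0.423, 1.63, -0, 1.089, -0.019], TCP at [263.236, 566.844, 241.675] pointing down, gripper open.
Joint ranges: [-3, 3], [-0.9, 2.11], [0.09, 2.58], [-1.31, 4.45], [0.11, 2.69], [-2.54, 2.54]. Speed limits (rad/s): [2.39, 2.39, 3.01, 3.14, 3.14, 3.14].

## Interface

Orientations are given as a rotation vector (axis times angle).
In Python, from workcell import status, optics, ctrl gives the robot as it stands. The module is installed in compiled form; this text tells all that it offers.
- The arm moves only by the shell command python3 -m inch 'ROWS'. ROWS is JSON, a list that holds one entry, the list of rows, each a list of 7 numbers: the shift along the tool's x, y, z in mm, then the turn, a rotation vector about the tool's x, y, z in rad, then the opening in per cent of the stroke, from 0 (shut) to 100 (fully open). A call has 1 to 20 rows; each row is the pose to reach, as a shift and turn from the pose commanded when the call began, along the tool's axes at that moment; what a row does not reach only later rows make up. A row lasts 1/10 s, in which the tool goes at most 50 mm and 8.59 degrees, less where a joint would pass 70% of its speed; a pose out of reach is approached as far as the arm can. A call with a gripper value outside its range is refused whole. The fingers move at their own pace and stop on an object; the grip force is fixed at half the most. Time passes only in rows, so rows that repeat a pose let the fingers close. It gives the time, the measured TCP pose, the force, the opening and the grip force at its end, in the units of the state.
- status.get_obs(): the state, without advancing time (a new reading comes with each control period).
- optics.get_image(name): name is "side" or "top"; returns a dict with "frame" (420x560x3 uint8, red, green, blue), "fx", "fy", "cx", "cy" (pixels), "k1" (the pictures are not rectified: a ray, as slopes to the right and down, at radius r is drawn at 1 + k1 r^2 times it, then the intrinsics apply), "rvec" (rotation vector, rad) and "tvec" (3), from world to camera coordinates, as OpenCV has them. Camera axes: x right, y down, z forward; pixel columns grow to the right and rows downward; lengths in mm; the calibration is good to about 2 mm. A picture is of the moment at which its call begins. There is no depth.
- ctrl.close_job(): hands the job in; it is judged then, once.
The state is a dict: "t": time; "qpos": joint angles; "qvel": joint speeds; "joint_torque": joint torques, N m; "ee_pos": TCP position; "orientation": TCP orientation; "ft_force": force on the tool from outside, world axes, zero at the start; "moment": the same for the moment, N m; "width": finger opening in mm; "grasp_force": force on a finger pad.
Only numpy, scipy, OpenCV 4.12 (cv2) and the standard library are available. Lean on these libraries where they do the work, as an engineer would, in place of code of your own. Each camera call takes 0.05 s, during which the arm holds its last target. There are 200 camera calls.

## Working session

There is one attempt and no reset: what is moved stays moved. The work goes in short steps, Python scripts to look and compute and a shell command to move; the robot and the scene stay as the last step left them, time stands still between calls to the robot, and variables do not carry over. Pictures are saved under pics/ and viewed, at most 11 in all, crops included, and the job is handed in when it is done.

```bash
mkdir -p pics; cat > h.py <<'E'
import numpy as np, cv2, json
from workcell import status, optics, ctrl
def snap(n,f):
    d=optics.get_image(n); cv2.imwrite(f,d["frame"][:,:,::-1]); 
    np.save(f+'.npy',{k:v for k,v in d.items()},allow_pickle=True); return d
def load(f): return np.load(f+'.npy',allow_pickle=True).item()
def ray(d,u,v):
    x,y=(u-d["cx"])/d["fx"],(v-d["cy"])/d["fy"]
    p=cv2.undistortPoints(np.array([[[u,v]]],float),np.array([[d["fx"],0,d["cx"]],[0,d["fy"],d["cy"]],[0,0,1]]),np.array([d["k1"],0,0,0,0.]))[0,0]
    R=cv2.Rodrigues(np.array(d["rvec"],float))[0]; t=np.array(d["tvec"],float)
    return -R.T@t, R.T@np.array([p[0],p[1],1])
def atz(d,u,v,z):
    c,r=ray(d,u,v); return c+r*(z-c[2])/r[2]
def proj(d,P):
    K=np.array([[d["fx"],0,d["cx"]],[0,d["fy"],d["cy"]],[0,0,1]])
    return cv2.projectPoints(np.array(P,float).reshape(-1,1,3),np.array(d["rvec"],float),np.array(d["tvec"],float),K,np.array([d["k1"],0,0,0,0.]))[0][:,0]
def crop(f,o,x0,y0,w,h,s):
    cv2.imwrite(o,cv2.resize(cv2.imread(f)[y0:y0+h,x0:x0+w],None,fx=s,fy=s,interpolation=cv2.INTER_CUBIC))
E
python3 - <<'E'
from h import *
a=snap("top","pics/t0.png");b=snap("side","pics/s0.png")
cv2.imwrite("pics/both.png",np.vstack([cv2.resize(cv2.imread("pics/t0.png"),(400,300)),cv2.resize(cv2.imread("pics/s0.png"),(400,300))]))
for d in(a,b): print({k:v for k,v in d.items() if k!="frame"}, ray(d,280,210))
print(status.get_obs())
E
```

```text
{'fx': 470.86710712831666, 'fy': 470.86710712831666, 'cx': 276.9305215470067, 'cy': 215.69954072582047, 'k1': -0.040167251841458834, 'rvec': array([ 1.9954563 , -2.24352363,  0.22804059]), 'tvec': array([ -49.97843522,  607.34569274, 1000.93423084])} (array([ 388.3543361 ,  -92.66005491, 1101.73998421]), array([ 0.20785095, -0.03405129, -0.97766431]))
{'fx': 378.99834120852086, 'fy': 378.99834120852086, 'cx': 276.12038422442413, 'cy': 207.1757704810022, 'k1': 0.01036726326722359, 'rvec': array([ 2.28637263, -0.60889419,  0.26468595]), 'tvec': array([-572.2622578 ,  202.2693464 ,  891.43757196])} (array([ 244.38173525, -709.06555826,  774.95904825]), array([ 0.36670693,  0.60342468, -0.70821254]))
{'t': 0.1, 'qpos': array([ 1.11696976e+00,  4.23744592e-01,  1.63059792e+00,  1.05475821e-06,
        1.08859917e+00, -1.89706462e-02]), 'qvel': array([-0.00144697, -0.00218698, -0.00104486,  0.00081011, -0.00050122,
        0.00126058]), 'joint_torque': array([-7.16586310e-04, -5.45608485e+01, -2.74322408e+01,  6.45114295e-02,
        1.87167793e-02, -4.47428863e-05]), 'ee_pos': array([263.05378806, 566.42840894, 240.99794642]), 'orientation': array([-6.77633036e-01, -3.06731526e+00,  2.05955409e-03]), 'ft_force': array([0.48715123, 0.32543778, 0.07996568]), 'moment': array([-0.03409764, -0.00156639,  0.00327979]), 'grasp_force': 0.0, 'width': 88.25305703874035}
```

View pics/t0.png

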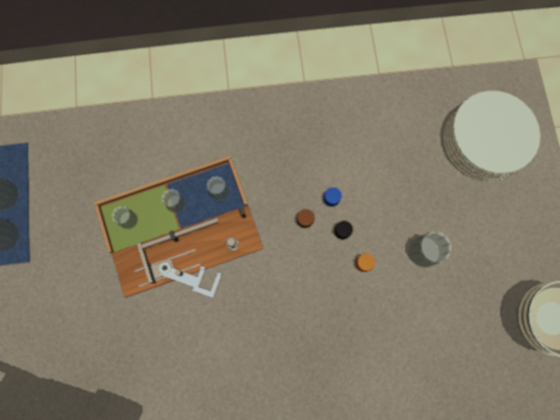

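View pics/s0.png

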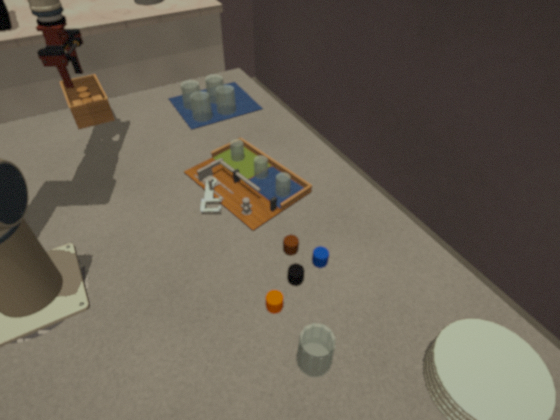

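The top view shows the tray with its stud at (232,243), carriage end plate at (146,264), and latch pivot at about (165,268). There are four caps: blue (333,197), brown (306,218), orange (366,262) and black (344,230). The black one fits the description, so I'll confirm it in enlarged crops.

```bash
python3 - <<'E'
from h import *
crop("pics/t0.png","pics/t0c.png",90,155,180,145,4.4)
a=cv2.resize(cv2.imread("pics/t0.png")[175:285,290:390],None,fx=4,fy=4,interpolation=2)
b=cv2.resize(cv2.imread("pics/s0.png")[225:325,250:340],None,fx=4.4,fy=4.4,interpolation=2)
cv2.imwrite("pics/caps.png",np.hstack([a,b]))
crop("pics/s0.png","pics/s0c.png",180,130,140,105,5.7)
E
```

```text
(no output)
```

View pics/t0c.png

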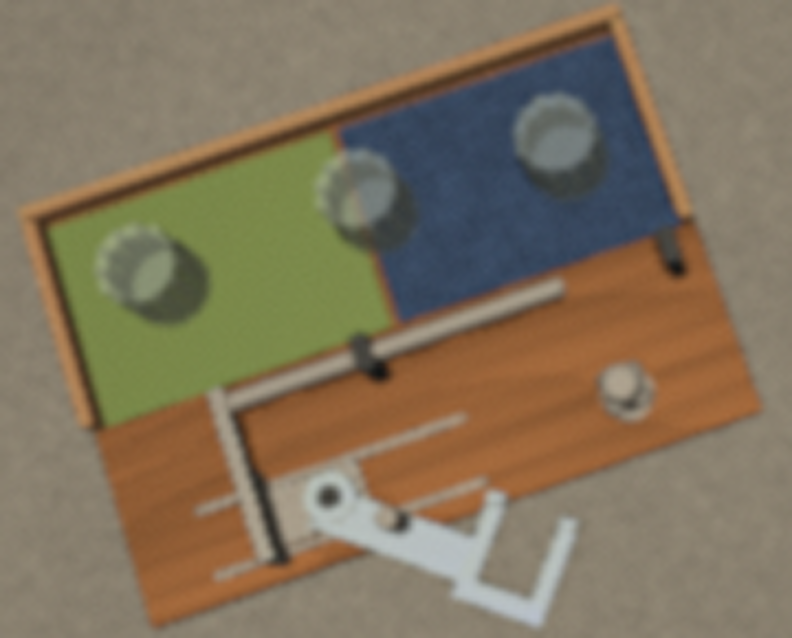

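View pics/caps.png

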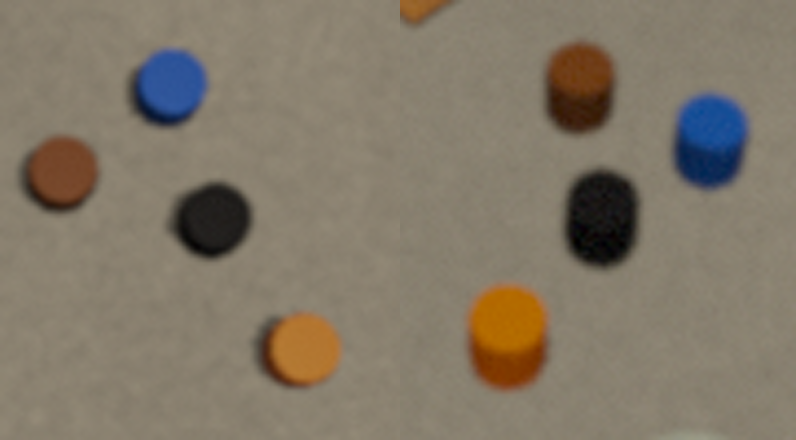

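View pics/s0c.png

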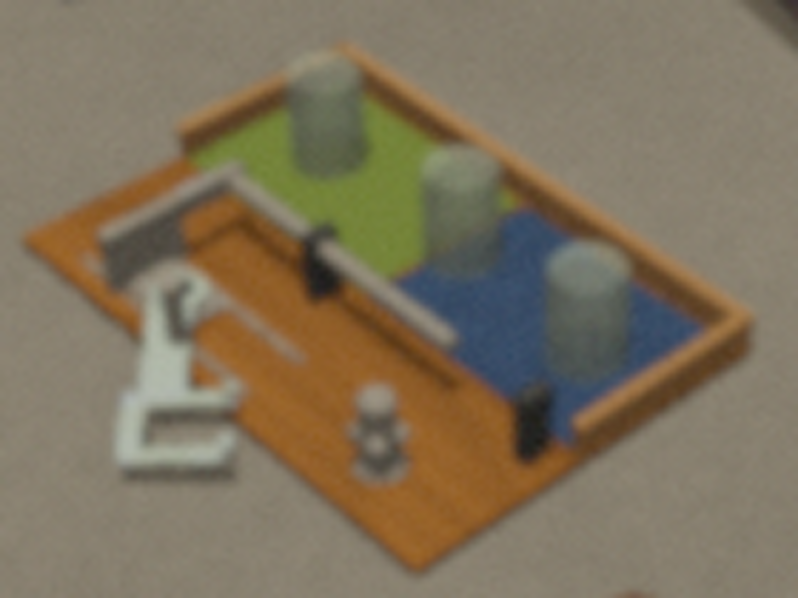

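Crops: black is the right cap, top centre at (344,229) in the top view. It is the only black one; the brown, blue and orange ones are look-alikes. The crops also show the stud, pivot, post and plate clearly.

```bash
python3 - <<'E'
from h import *
t=load("pics/t0.png");s=load("pics/s0.png")
T=lambda p:((p[0]+.5)/4.4-.5+90,(p[1]+.5)/4.4-.5+155)
S=lambda p:((p[0]+.5)/5.7-.5+180,(p[1]+.5)/5.7-.5+130)
P={}
for n,p,z in [("stud",(622,380),55),("BL y200",(152,628),8),("BR y-140",(762,408),8),("pivot",(330,495),20),("post",(387,517),58),("plate x-25",(262,562),50),("plate outer x-25",(258,560),50),("plate far",(213,393),50)]:
    P[n]=atz(t,*T(p),z); print(n,P[n].round(1))
for n,p,z in [("stud",(377,395),55),("BL",(22,240),8),("BR",(418,572),8),("plate x-25 top",(102,238),50),("far",(232,167),50)]:
    print("side",n,atz(s,*S(p),z).round(1))
c1=atz(t,216/4-.4+290,217/4-.4+175,40); c2=atz(s,(602-400)/4.4-.4+250,202/4.4-.4+225,40)
print("cap",c1,c2)
e=P["BL y200"]-P["BR y-140"]; print("edge len",np.linalg.norm(e)); ey=e/np.linalg.norm(e); 
yaw=np.arctan2(-ey[0],ey[1]); print("yaw of tray",np.degrees(yaw)) 
def fr(o,yaw): return np.array([np.cos(yaw),np.sin(yaw),0]),np.array([-np.sin(yaw),np.cos(yaw),0])
ex,ey=fr(0,yaw)
o=P["stud"]+75*ey; o[2]=0
print("origin",o)
for n in P: d=P[n]-o; print(n,"tray",round(d@ex,1),round(d@ey,1))
pv=P["pivot"];po=P["post"]-pv; print("latch ang",np.degrees(np.arctan2(-po@ex,-po@ey)), np.linalg.norm(po[:2]))
q=status.get_obs()["orientation"]; print(cv2.Rodrigues(q)[0].round(4))
E
```

```text
stud [553.1 -11.4  55. ]
BL y200 [458.6 249.4   8. ]
BR y-140 [536.9 -80.2   8. ]
pivot [515.9 148.9  20. ]
post [497.1 112.6  58. ]
plate x-25 [482.6 178.9  50. ]
plate outer x-25 [483.8 180.8  50. ]
plate far [571.5 198.3  50. ]
side stud [556.8 -11.6  55. ]
side BL [462.2 243.1   8. ]
side BR [539.  -85.2   8. ]
side plate x-25 top [487.4 172.   50. ]
side far [571.8 194.4  50. ]
cap [ 553.29324848 -269.12542848   40.        ] [ 554.65988518 -274.77633438   40.        ]
edge len 338.82166065841494
yaw of tray 13.35073859318103
origin [535.76576698  61.53184911   0.        ]
stud tray 0.0 -75.0
BL y200 tray -31.7 200.6
BR y-140 tray -31.7 -138.2
pivot tray 0.8 89.6
post tray -25.8 58.6
plate x-25 tray -24.7 126.4
plate outer x-25 tray -23.0 128.1
plate far tray 66.3 124.9
latch ang 40.775035143495586 40.84280901511602
[[-9.069e-01  4.213e-01 -6.000e-04]
 [ 4.213e-01  9.069e-01 -1.200e-03]
 [ 0.000e+00 -1.300e-03 -1.000e+00]]
```

```bash
python3 -m inch '[[[-360,-214,140,0,0,-0.668,0],[-360,-214,140,0,0,-0.668,0],[-360,-214,140,0,0,-0.668,0],[-360,-214,140,0,0,-0.668,0],[-360,-214,140,0,0,-0.668,0],[-360,-214,140,0,0,-0.668,0],[-360,-214,140,0,0,-0.668,0],[-360,-214,140,0,0,-0.668,0],[-360,-214,140,0,0,-0.668,0],[-360,-214,140,0,0,-0.668,0],[-360,-214,140,0,0,-0.668,0],[-360,-214,140,0,0,-0.668,0],[-360,-214,140,0,0,-0.668,0],[-360,-214,140,0,0,-0.668,0],[-360,-214,140,0,0,-0.668,0]]]'
cat >> h.py <<'E'
def st():
    o=status.get_obs(); R=cv2.Rodrigues(o["orientation"])[0]; d=o["ee_pos"]-np.array([537,61,0]); y=np.radians(13.3)
    print("t",round(o["t"],2),"tray",round(d[0]*np.cos(y)+d[1]*np.sin(y),1),round(-d[0]*np.sin(y)+d[1]*np.cos(y),1),"z",round(d[2],1),"world",o["ee_pos"].round(1),"toolY",np.degrees(np.arctan2(R[1,1],R[0,1])).round(2),"tilt",R[:2,2].round(4),"F",o["ft_force"].round(1),"w",round(o["width"],1),o["grasp_force"])
E
python3 -c "from h import *;st()"
```

```text
t: 1.6
ee_pos: [499.3, 222.0, 102.1]
orientation: [-0.368, 3.119, 0.0]
ft_force: [-0.9, 0.2, -0.1]
width: 0.4
grasp_force: 0.0
t 1.6 tray 0.4 165.4 z 102.1 world [499.3 222.  102.1] toolY 103.45 tilt [0.0006 0.0003] F [-0.9  0.2 -0.1] w 0.4 0.0
```

```bash
python3 -m inch '[[[0,0,40,0,0,0,0],[0,0,60,0,0,0,0],[0,-10,60,0,0,0,0],[0,-20,60,0,0,0,0],[0,-25,60,0,0,0,0],[0,-30,60,0,0,0,0],[0,-35,60,0,0,0,0],[0,-40,60,0,0,0,0],[0,-45,60,0,0,0,0],[0,-50,60,0,0,0,0],[0,-55,60,0,0,0,0],[0,-60,60,0,0,0,0],[0,-65,60,0,0,0,0],[0,-69,60,0,0,0,0],[0,-73,60,0,0,0,0],[0,-76,60,0,0,0,0]]]';python3 -c "from h import *;st()"
```

```text
t: 3.2
ee_pos: [517.4, 146.9, 41.7]
orientation: [-0.365, 3.12, 0.0]
ft_force: [0.3, 3.9, 3.7]
width: 0.3
grasp_force: 2.3
t 3.2 tray 0.7 88.1 z 41.7 world [517.4 146.9  41.7] toolY 103.36 tilt [0.0003 0.0001] F [0.3 3.9 3.7] w 0.3 2.276463710004464
```

```bash
python3 -m inch '[[[0,-2,0,0,0,0,0],[0,-3,0,0,0,0,0],[0,-4,0,0,0,0,0],[0,-5,0,0,0,0,0],[0,-6,0,0,0,0,0],[0,-6,0,0,0,0,0]]]';python3 -c "from h import *;st()"
```

```text
t: 3.8
ee_pos: [518.5, 141.2, 41.6]
orientation: [0.366, -3.12, 0.0]
ft_force: [1.0, 3.5, 1.4]
width: 0.6
grasp_force: 1.7
t 3.8 tray 0.4 82.3 z 41.6 world [518.5 141.2  41.6] toolY 103.37 tilt [-0.0002 -0.0002] F [1.  3.5 1.4] w 0.6 1.6823073592968285
```

```bash
python3 -m inch '[[[0,-1,0,0,0,0,0],[0,-2,0,0,0,0,0],[0,-3,0,0,0,0,0],[0,-3,0,0,0,0,0]]]';python3 -m inch '[[[0,-1,0,0,0,0,0],[0,-1,0,0,0,0,0]]]';python3 -c "from h import *;st()"
```

```text
t: 4.2
ee_pos: [519.1, 138.2, 41.6]
orientation: [0.365, -3.12, 0.0]
ft_force: [1.5, 3.1, 1.8]
width: 0.4
grasp_force: 1.6
t: 4.4
ee_pos: [519.4, 137.3, 41.6]
orientation: [0.365, -3.12, 0.0]
ft_force: [0.9, 2.8, 1.7]
width: 0.3
grasp_force: 1.6
t 4.4 tray 0.4 78.3 z 41.6 world [519.4 137.3  41.6] toolY 103.36 tilt [-0.0003 -0.0001] F [0.9 2.8 1.7] w 0.3 1.630415611434728
```

```bash
python3 -m inch '[[[0,-1,0,0,0,0,0],[0,-2,0,0,0,0,0],[0,-3,0,0,0,0,0],[0,-3,0,0,0,0,0]]]';python3 -m inch '[[[0,-1,0,0,0,0,0],[0,-2,0,0,0,0,0],[0,-2,0,0,0,0,0]]]';python3 -m inch '[[[0,-1,0,0,0,0,0],[0,-2,0,0,0,0,0],[0,-2,0,0,0,0,0]]]';python3 -c "from h import *;st()"
```

```text
t: 4.8
ee_pos: [519.6, 136.2, 41.6]
orientation: [0.364, -3.12, -0.003]
ft_force: [-1.8, 16.8, 0.8]
width: 0.6
grasp_force: 8.8
t: 5.1
ee_pos: [519.7, 136.1, 41.7]
orientation: [0.363, -3.12, -0.007]
ft_force: [-4.8, 30.3, 1.4]
width: 0.5
grasp_force: 15.3
t: 5.4
ee_pos: [519.8, 135.9, 41.7]
orientation: [0.362, -3.12, -0.01]
ft_force: [-8.8, 43.2, 2.0]
width: 0.3
grasp_force: 21.9
t 5.4 tray 0.5 76.9 z 41.7 world [519.8 135.9  41.7] toolY 103.24 tilt [-0.0015  0.0062] F [-8.8 43.2  2. ] w 0.3 21.90565774217248
```

```bash
python3 -m inch '[[[0,20,0,0,0,0,0],[0,25,-40,0,0,0,0],[0,25,-75,0,0,0,0],[28,-10,-75,0,0,0,0],[56,-40,-75,0,0,0,0],[56,-66,-75,0,0,0,0],[56,-66,-75,0,0,0,0],[56,-66,-40,0,0,0,0],[56,-66,0,0,0,0,0],[56,-66,0,0,0,0,0]]]';python3 - <<'E'
from h import *
st();snap("top","pics/t1.png");snap("side","pics/s1.png")
a=cv2.resize(cv2.imread("pics/t1.png")[155:300,90:270],(720,580),interpolation=2)
crop("pics/t1.png","pics/t1c.png",90,155,180,145,4.4)
E
```

```text
t: 6.4
ee_pos: [480.7, 53.8, 38.4]
orientation: [0.365, -3.116, -0.0]
ft_force: [0.1, 0.4, 0.2]
width: 0.2
grasp_force: 0.0
t 6.4 tray -56.4 5.9 z 38.4 world [480.7  53.8  38.4] toolY 103.36 tilt [-0.0042 -0.0004] F [0.1 0.4 0.2] w 0.2 0.0
```

View pics/t1c.png

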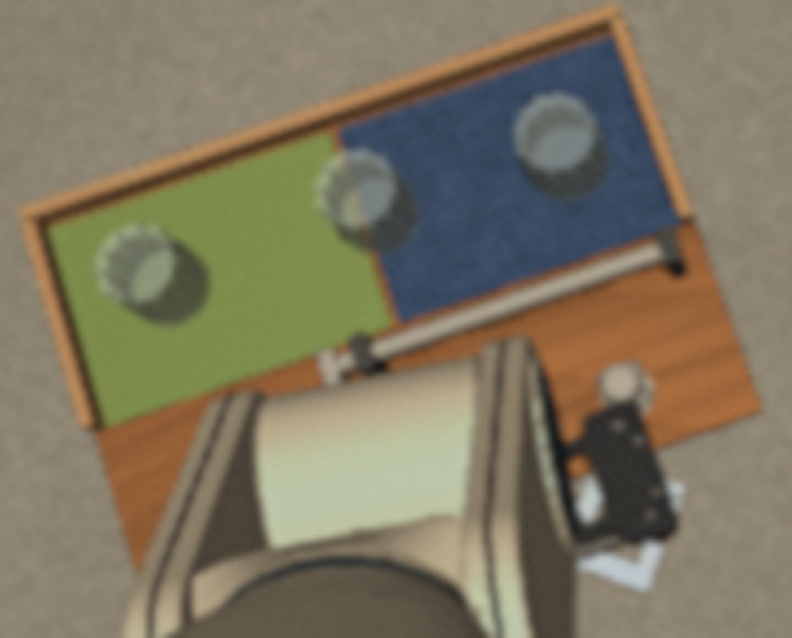

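The rail is home: its bar now reaches the far bracket at crop (665,255). The latch is still open below the arm, so now I'll push the post.

```bash
python3 -m inch '[[[-5,-1,0,0,0,0,0],[-10,-3,0,0,0,0,0],[-14,-5,0,0,0,0,0],[-18,-7,0,0,0,0,0],[-22,-9,0,0,0,0,0],[-26,-12,0,0,0,0,0],[-29,-13,0,0,0,0,0],[-32,-14,0,0,0,0,0],[-35,-15,0,0,0,0,0],[-37,-16,0,0,0,0,0]]]';python3 -c "from h import *;st()"; python3 -m inch '[[[-1,0,0,0,0,0,0],[-2,0,0,0,0,0,0],[-2,0,0,0,0,0,0]]]'; python3 -m inch '[[[-1,0,0,0,0,0,0],[-2,0,0,0,0,0,0],[-2,0,0,0,0,0,0]]]'
```

```text
t: 7.5
ee_pos: [521.9, 46.5, 41.8]
orientation: [-0.365, 3.12, 0.0]
ft_force: [-1.8, 0.9, -0.2]
width: 0.4
grasp_force: 1.1
t 7.5 tray -18.1 -10.6 z 41.8 world [521.9  46.5  41.8] toolY 103.34 tilt [0.0002 0.0002] F [-1.8  0.9 -0.2] w 0.4 1.1457866616547108
t: 7.8
ee_pos: [523.5, 47.0, 41.7]
orientation: [0.366, -3.12, 0.0]
ft_force: [-2.1, -1.6, 1.8]
width: 0.4
grasp_force: 1.1
t: 8.1
ee_pos: [523.7, 47.2, 41.4]
orientation: [0.365, -3.117, -0.0]
ft_force: [-7.0, -2.0, 4.4]
width: 0.6
grasp_force: 3.4
```

```bash
python3 -m inch '[[[-1,0,0,0,0,0,0],[-2,0,0,0,0,0,0],[-3,0,0,0,0,0,0],[-3,0,0,0,0,0,0]]]'; python3 -m inch '[[[-1,0,0,0,0,0,0],[-2,0,0,0,0,0,0],[-2,0,0,0,0,0,0]]]';python3 -c "from h import *;st()"
```

```text
t: 8.5
ee_pos: [523.9, 47.5, 41.2]
orientation: [0.365, -3.111, -0.0]
ft_force: [-12.9, -5.4, 11.0]
width: 0.2
grasp_force: 7.7
t: 8.8
ee_pos: [524.0, 47.6, 41.0]
orientation: [0.364, -3.107, 0.0]
ft_force: [-19.3, -8.3, 15.3]
width: 0.3
grasp_force: 10.6
t 8.8 tray -15.7 -10.0 z 41.0 world [524.   47.6  41. ] toolY 103.38 tilt [-0.0127 -0.0015] F [-19.3  -8.3  15.3] w 0.3 10.62777042388916
```

```bash
python3 -m inch '[[[25,0,0,0,0,0,0],[30,0,-40,0,0,0,0],[30,0,-80,0,0,0,0],[50,-40,-90,0,0,0,75],[50,-90,-90,0,0,0,75],[50,-140,-90,0,0,0,75],[50,-190,-90,0,0,0,75],[50,-240,-90,0,0,0,75],[50,-290,-90,0,0,0,75],[50,-317,-90,0,0,0,75],[50,-317,-90,0,0,0,75],[50,-317,-90,0,0,0,75],[50,-317,-90,0,0,0,75]]]';python3 - <<'E'
from h import *
st();snap("top","pics/t2.png");snap("side","pics/s2.png")
a=cv2.resize(cv2.imread("pics/t2.png")[200:300,150:270],None,fx=4.4,fy=4.4,interpolation=2)
b=cv2.resize(cv2.imread("pics/s2.png")[150:240,180:315],None,fx=4.4,fy=4.4,interpolation=2)
w=np.zeros((600,800,3),np.uint8)
a=cv2.resize(a,(420,350));b=cv2.resize(b,(380,253));w[:350,:420]=a;w[:253,420:]=b
c=cv2.imread("pics/t2.png")[170:290,280:400]; w[350:600,:250]=cv2.resize(c,(250,250)); c=cv2.imread("pics/s2.png")[210:330,240:360]; w[260:600,440:780]=cv2.resize(c,(340,340)); cv2.imwrite("pics/m2.png",w)
E
```

```text
t: 10.1
ee_pos: [554.7, -270.2, 131.5]
orientation: [0.367, -3.12, -0.001]
ft_force: [-0.3, -0.1, 0.5]
width: 66.2
grasp_force: 0.0
t 10.1 tray -59.0 -326.4 z 131.5 world [ 554.7 -270.2  131.5] toolY 103.41 tilt [-0.0004  0.0005] F [-0.3 -0.1  0.5] w 66.2 0.0
```

View pics/m2.png

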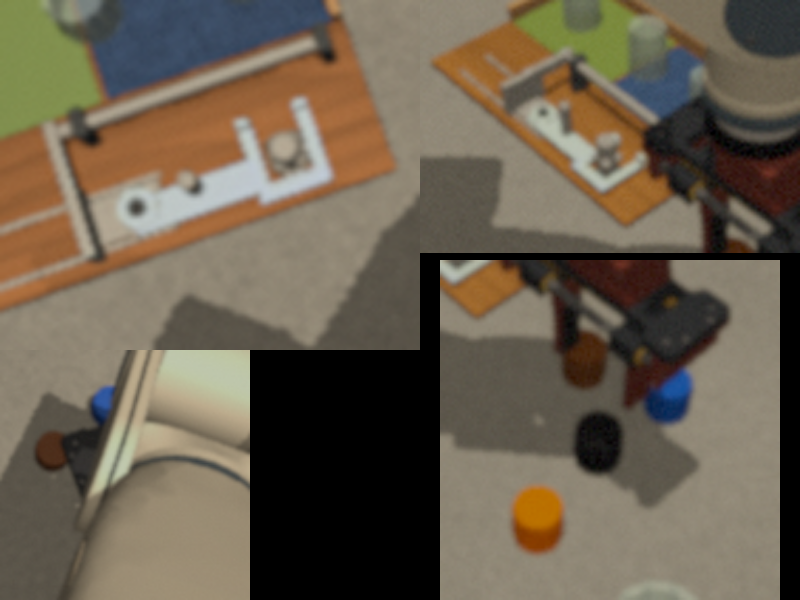

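The top view shows the fork astride the stud, the rail home and the glasses untouched. The gripper is above the black cap, with the look-alikes outside the finger lines. I'll check the latch numerically and descend.

```bash
python3 - <<'E'
from h import *
t=load("pics/t2.png")
f=lambda u,v,z: atz(t,u/3.5+150-.4,v/3.5+200-.4,z)
pv,po,sd=f(137,207,20),f(186,180,58),f(289,146,55)
g=lambda v:np.degrees(np.arctan2(v[0],-v[1]))
print(pv,po,sd,g(po-pv),g(sd-pv),np.linalg.norm((sd-pv)[:2]),np.linalg.norm((po-pv)[:2]))
E
python3 -m inch '[[[0,0,50,0,0,0,75],[0,0,80,0,0,0,75],[0,0,98,0,0,0,75],[0,0,98,0,0,0,75],[0,0,98,0,0,0,75]]]';python3 -c "from h import *;st()"
```

```text
[528.74327232  92.06781438  20.        ] [537.39695952  53.11297712  58.        ] [552.01305131 -14.0289596   55.        ] 12.52468228022635 12.37057769554206 108.61863589280694 39.90445648612299
t: 10.7
ee_pos: [555.5, -271.2, 34.3]
orientation: [-0.366, 3.12, -0.0]
ft_force: [0.3, 0.4, 0.1]
width: 65.8
grasp_force: 0.0
t 10.7 tray -58.5 -327.6 z 34.3 world [ 555.5 -271.2   34.3] toolY 103.4 tilt [ 0.0004 -0.0002] F [0.3 0.4 0.1] w 65.8 0.0
```

```bash
python3 -m inch '[[[0,0,2,0,0,0,10],[0,0,2,0,0,0,10],[0,0,2,0,0,0,10],[0,0,2,0,0,0,10],[0,0,2,0,0,0,10],[0,0,2,0,0,0,10],[0,0,2,0,0,0,10],[0,0,2,0,0,0,10]]]';python3 - <<'E'
from h import *
st();snap("side","pics/s3.png");crop("pics/s3.png","pics/s3c.png",240,210,100,90,6)
E
```

```text
t: 11.5
ee_pos: [555.3, -271.7, 32.5]
orientation: [-0.365, 3.119, -0.001]
ft_force: [-0.7, 0.7, 6.2]
width: 39.0
grasp_force: 30.0
t 11.5 tray -58.7 -328.0 z 32.5 world [ 555.3 -271.7   32.5] toolY 103.35 tilt [ 0.0009 -0.0004] F [-0.7  0.7  6.2] w 39.0 30.001177311642095
```

View pics/s3c.png

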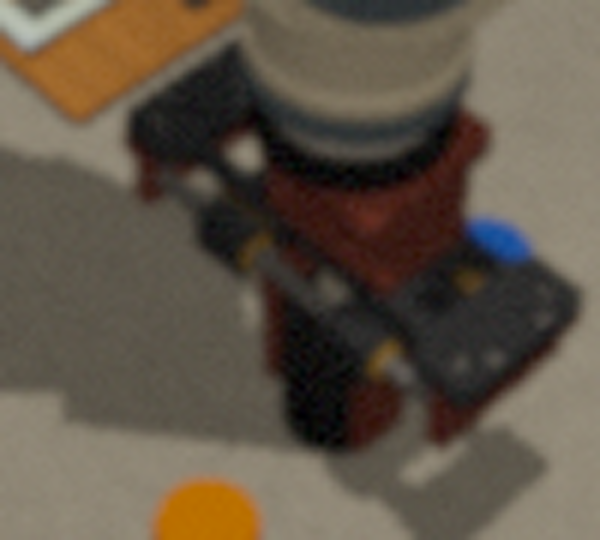

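```bash
python3 -m inch '[[[0,0,-45,0,0,0,10],[0,0,-85,0,0,0,10],[-10,45,-85,0,0,0,10],[-20,90,-85,0,0,0,10],[-30,135,-85,0,0,0,10],[-40,180,-85,0,0,0,10],[-50,220,-85,0,0,0,10],[-60,245,-85,0,0,0,10],[-60,253,-85,0,0,0,10],[-60,253,-75,0,0,0,10],[-60,253,-65,0,0,0,10],[-60,253,-62,0,0,0,10],[-60,253,-62,0,0,0,10],[-60,253,-62,0,0,0,10]]]';python3 - <<'E'
from h import *
st();d=snap("side","pics/s4.png");snap("top","pics/t4.png")
print(proj(d,[[554.2,-12,55]]))
w=np.zeros((540,800,3),np.uint8)
crop("pics/s4.png","pics/s4c.png",210,160,80,90,6);w[:540,:480]=cv2.imread("pics/s4c.png")
crop("pics/t4.png","pics/t4c.png",190,200,80,80,4);w[:320,480:]=cv2.imread("pics/t4c.png");cv2.imwrite("pics/m4.png",w)
E
```

```text
t: 12.95
ee_pos: [554.8, -12.3, 93.4]
orientation: [0.363, -3.12, -0.0]
ft_force: [1.0, 0.0, -0.8]
width: 38.8
grasp_force: 30.0
t 12.95 tray 0.4 -75.4 z 93.4 world [554.8 -12.3  93.4] toolY 103.29 tilt [-0.0005 -0.    ] F [ 1.   0.  -0.8] w 38.8 29.99940055422485
[[244.95111581 199.29669101]]
```

View pics/m4.png

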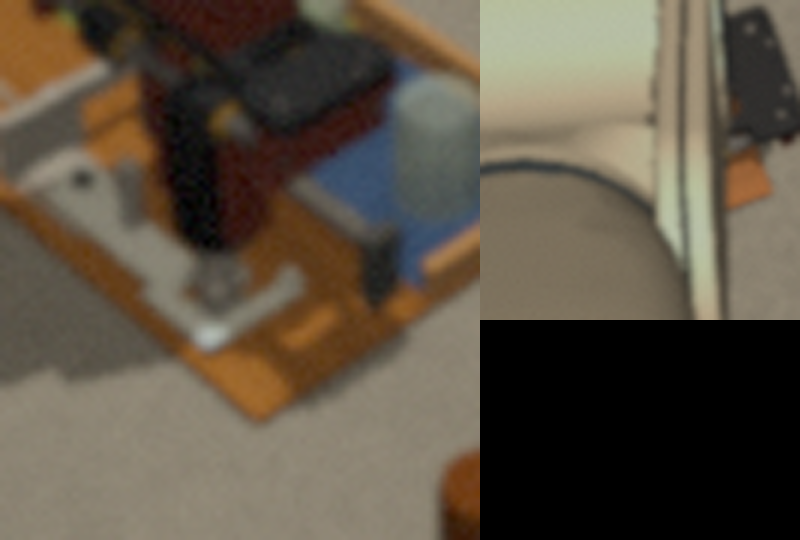

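```bash
python3 - <<'E'
from h import *
d=load("pics/s4.png")
c=lambda p:((p-np.array([210,160])+.5)*6-.5).round(0)
C=np.array([554.4,-12.2,0])
a=np.linspace(0,2*np.pi,72)
for r,z in((20,61),(20,100),(15.5,30),(10,8),(10,50)):
    q=c(proj(d,[C+[r*np.cos(t),r*np.sin(t),z] for t in a])); print(r,z,"x",q[:,0].min(),q[:,0].max(),"y",q[:,1].min(),q[:,1].max())
for y in (-75,):pass
ex=np.array([.9732,.23,0]);ey=np.array([-.23,.9732,0]);o=np.array([537,61,0])
print("post",c(proj(d,[o-10*ey+[0,0,58]])),"pivot",c(proj(d,[o+30*ey+[0,0,20]])),"corner",c(proj(d,[o-32*ex-140*ey+[0,0,8]])))
cv2.imwrite("pics/m5.png",cv2.resize(cv2.convertScaleAbs(cv2.imread("pics/s4.png")[180:220,230:265],alpha=2.2,beta=20),None,fx=15,fy=15,interpolation=2))
E
```

```text
20 61 x 168.0 256.0 y 199.0 259.0
20 100 x 163.0 253.0 y 136.0 195.0
15.5 30 x 182.0 249.0 y 254.0 301.0
10 8 x 197.0 239.0 y 295.0 325.0
10 50 x 192.0 235.0 y 231.0 261.0
post [[124. 164.]] pivot [[ 79. 182.]] corner [[256. 419.]]
```

View pics/m5.png

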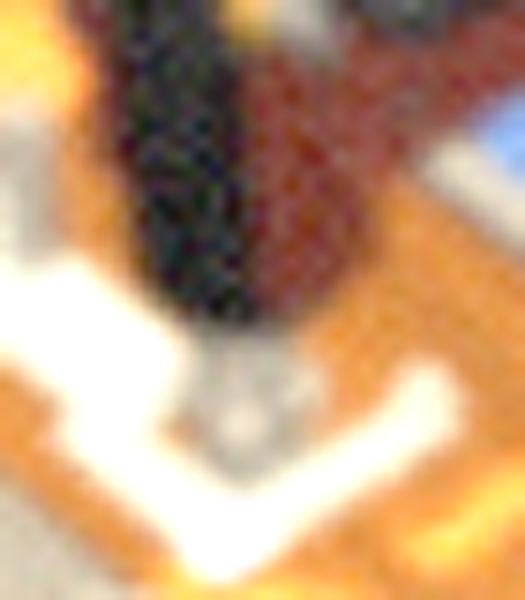

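```bash
python3 -m inch '[[[0,0,3,0,0,0,10],[0,0,6,0,0,0,10],[0,0,9,0,0,0,10],[0,0,12,0,0,0,10],[0,0,12,0,0,0,10]]]';python3 -c "from h import *;st()"
```

```text
t: 13.55
ee_pos: [554.5, -11.4, 81.2]
orientation: [0.366, -3.119, -0.0]
ft_force: [-0.2, -0.4, -0.4]
width: 39.4
grasp_force: 30.0
t 13.55 tray 0.4 -74.4 z 81.2 world [554.5 -11.4  81.2] toolY 103.37 tilt [-0.0009  0.    ] F [-0.2 -0.4 -0.4] w 39.4 29.999550157226622
```

```bash
python3 -m inch '[[[0,0,3,0,0,0,10],[0,0,6,0,0,0,10],[0,0,9,0,0,0,10],[0,0,11,0,0,0,10],[0,0,11,0,0,0,10]]]'; python3 -m inch '[[[0,0,1,0,0,0,10],[0,0,2,0,0,0,10],[0,0,3,0,0,0,10],[0,0,4,0,0,0,10],[0,0,4,0,0,0,10]]]';python3 -c "from h import *;st()"
```

```text
t: 14.05
ee_pos: [554.6, -11.4, 70.3]
orientation: [0.365, -3.12, -0.0]
ft_force: [0.3, -0.2, -0.9]
width: 39.1
grasp_force: 30.0
t: 14.55
ee_pos: [555.0, -11.6, 67.0]
orientation: [-0.366, 3.12, -0.0]
ft_force: [-1.6, -1.4, 3.8]
width: 38.8
grasp_force: 30.0
t 14.55 tray 0.8 -74.8 z 67.0 world [555.  -11.6  67. ] toolY 103.37 tilt [ 0.0002 -0.0003] F [-1.6 -1.4  3.8] w 38.8 30.000425666221417
```

Contact at the predicted height (rim about 15 mm above final). Pressing on.

```bash
python3 -m inch '[[[0,0,1,0,0,0,10],[0,0,2,0,0,0,10],[0,0,3,0,0,0,10],[0,0,3,0,0,0,10]]]'; python3 -m inch '[[[0,0,1,0,0,0,10],[0,0,2,0,0,0,10],[0,0,3,0,0,0,10],[0,0,3,0,0,0,10]]]';python3 -m inch '[[[0,0,1,0,0,0,10],[0,0,2,0,0,0,10],[0,0,3,0,0,0,10],[0,0,3,0,0,0,10]]]';python3 -c "from h import *;st()"
```

```text
t: 14.95
ee_pos: [556.1, -11.6, 65.1]
orientation: [-0.365, 3.118, -0.001]
ft_force: [-1.3, -1.0, 12.1]
width: 39.0
grasp_force: 30.0
t: 15.35
ee_pos: [555.1, -11.5, 60.9]
orientation: [-0.365, 3.119, -0.0]
ft_force: [0.3, -0.8, -0.3]
width: 39.0
grasp_force: 30.0
t: 15.75
ee_pos: [554.0, -11.4, 56.4]
orientation: [0.365, -3.119, -0.0]
ft_force: [3.0, -2.3, -15.1]
width: 39.4
grasp_force: 30.0
t 15.75 tray -0.1 -74.4 z 56.4 world [554.  -11.4  56.4] toolY 103.36 tilt [-0.0018  0.    ] F [  3.   -2.3 -15.1] w 39.4 29.997580394265242
```

```bash
python3 -m inch '[[[0,0,1,0,0,0,10],[0,0,2,0,0,0,10],[0,0,3,0,0,0,10],[0,0,3,0,0,0,10]]]'; python3 -m inch '[[[0,0,1,0,0,0,10],[0,0,2,0,0,0,10],[0,0,2,0,0,0,10]]]';python3 -c "from h import *;st()"
```

```text
t: 16.15
ee_pos: [554.8, -11.3, 54.9]
orientation: [0.365, -3.12, -0.0]
ft_force: [-0.8, -1.7, -3.2]
width: 38.8
grasp_force: 30.0
t: 16.45
ee_pos: [555.4, -11.2, 53.5]
orientation: [-0.365, 3.119, 0.0]
ft_force: [-1.5, 0.2, 4.5]
width: 38.8
grasp_force: 30.0
t 16.45 tray 1.3 -74.5 z 53.5 world [555.4 -11.2  53.5] toolY 103.36 tilt [0.0012 0.0002] F [-1.5  0.2  4.5] w 38.8 30.000532807898708
```

```bash
python3 -m inch '[[[0,0,1,0,0,0,10],[0,0,2,0,0,0,10],[0,0,2,0,0,0,10]]]';python3 -m inch '[[[0,0,1,0,0,0,10],[0,0,2,0,0,0,10],[0,0,2,0,0,0,10]]]'; python3 -c "from h import *;st()"
```

```text
t: 16.75
ee_pos: [555.4, -11.2, 53.2]
orientation: [-0.365, 3.119, -0.0]
ft_force: [-7.6, -0.1, 24.1]
width: 39.2
grasp_force: 30.0
t: 17.05
ee_pos: [556.0, -11.1, 52.3]
orientation: [-0.365, 3.118, -0.0]
ft_force: [-10.4, 2.0, 34.4]
width: 39.1
grasp_force: 30.0
t 17.05 tray 1.9 -74.5 z 52.3 world [556.  -11.1  52.3] toolY 103.35 tilt [0.0028 0.0003] F [-10.4   2.   34.4] w 39.1 30.006423902814277
```

```bash
python3 -m inch '[[[0,0,0,0,0,0,10],[0,0,0,0,0,0,10],[0,0,0,0,0,0,10],[0,0,0,0,0,0,10],[0,0,0,0,0,0,10]]]';python3 - <<'E'
from h import *
st();snap("side","pics/s6.png");cv2.imwrite("pics/m6.png",cv2.resize(cv2.convertScaleAbs(cv2.imread("pics/s6.png")[155:235,200:300],alpha=1.6,beta=15),None,fx=7,fy=7,interpolation=2))
E
```

```text
t: 17.55
ee_pos: [556.0, -11.1, 52.3]
orientation: [-0.365, 3.118, -0.0]
ft_force: [-9.4, 2.5, 33.1]
width: 38.9
grasp_force: 30.0
t 17.55 tray 1.9 -74.6 z 52.3 world [556.  -11.1  52.3] toolY 103.35 tilt [0.0028 0.0003] F [-9.4  2.5 33.1] w 38.9 30.006427849293686
```

View pics/m6.png

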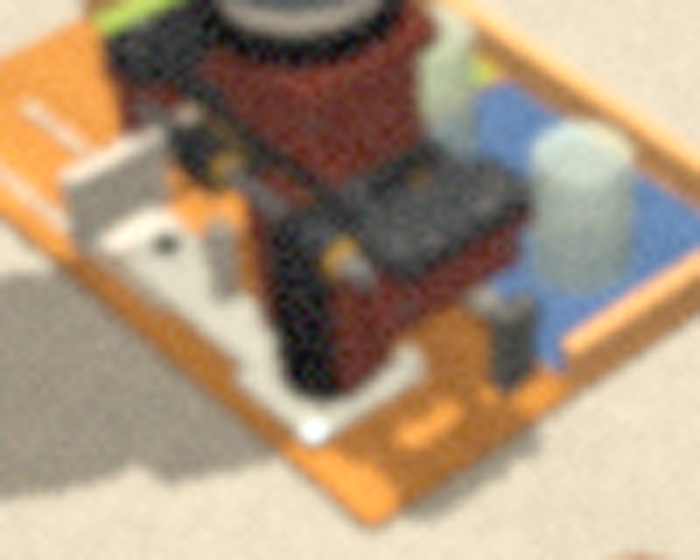

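The cap is fully down inside the fork, around crop (310,385). The rail and latch are home, and the press holds steady at 33 N with the grip at 30 N. Handing in.

```bash
python3 -c "from workcell import ctrl;print(ctrl.close_job())"
```

```text
the job is handed in; nothing more can be done
None
```

The rail is fully home, the fork latch stands home astride the stud, and the black cap has clicked and is fully down; I handed the job in at about 17.6 s with the cap still gripped and pressed at about 33 N, and the glasses were left untouched.

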